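# Push a dowel pin home in a V-groove gauging block

### The job

Pick up the steel dowel pin from the bench and lay it in the open part of the V-groove of the gauging block, tapered end towards the end stop. Then push it gently along the groove, under the spring plunger, until its nose bears on the stop rod: press it there lightly for a moment, with about 5 N on the rod and never more than 15 N, then let go and leave it lying against the rod. Do not disturb the things standing round about.

Things in the scene. Friction and masses are not known exactly. Their poses are not given: they have to be found in the camera images.
- pin_center (a point): Middle of the loose dowel pin: a bright round steel bar, 20 mm diameter, 90 mm long, about 200 g, lying on the bench. +x runs along the bar to the tapered end (the last 10 mm taper to a flat nose of 14 mm diameter); the other end is plain and flat. The bar may be rolled about its own x, so its y and z axes mean nothing.
- pin_nose (a point): Centre of the flat nose at the tapered end of the dowel pin, 45 mm from its middle; axes as for the pin's middle.
- vblock: Dark steel gauging block fixed to the bench, 200 mm long (own x), 60 mm wide (y), 30 mm high, with a 90 degree V-groove (16 mm wide, 8 mm deep) along the middle of its top, open from the loading end at x = -100 mm on. Origin: centre of its underside, z up. The pin lying in the groove has its axis 36.1 mm and its top 46.1 mm above the bench.
- plunger_tip (a point): Place on the block (x = +30 mm, 44.1 mm above its underside; axes as the block's) where the ball end (6 mm radius) of a brass spring plunger hangs, 2 mm lower than the top of a pin in the groove. The taper lifts it as the pin is pushed under; it then presses with 2 to 3 N, so pushing takes some 2 to 9 N against friction (it varies).
- bridge_top (a point): Middle of the top of the steel bridge that carries the plunger: 16 mm long along the groove (block x = 22 to 38 mm), 60 mm wide, top at 62 mm above the bench (screw and plunger caps to 68 mm), posts 42 mm apart, so neither fingers nor a pin from above can get in there.
- stop: Rigid end stop behind the bridge: an aluminium saddle over the block, top 16 mm above the block's top, with a steel stop rod (9 mm diameter) along the groove towards the loading end. Origin: axis of a pin in the groove, in the saddle's front face (78 to 92 mm along the block's x); +x away from the loading end. The rod, set by hand, stands 8 to 18 mm out of that face (not measured) and does not give.
- loupe: Black eye loupe standing on the bench, 35 mm wide, 29 mm high; origin at the centre of its underside. Leave it alone.
- spring_tin: Low round tin, 63 mm wide, 20 mm high; origin at the centre of its underside. Leave it alone.
- oil_bottle: Small white bottle, 26 mm wide, 40 mm high; origin at the centre of its underside. Leave it alone.

How it is judged:
By the outcome, as a careful person would: the job done as asked, in the order asked, and still so for the second after the job is handed in, with the robot touching nothing.
It also fails if it takes over 54 s, if anything falls off the work surface, if the arm or the gripper's body presses on something with over 40 N, if the wrist force passes 120 N, or if a joint passes its speed limit or range.

### The arm

A 6-joint arm with a two-finger parallel gripper is mounted at the origin on a cart in front of the work surface, level with it; the furniture and walls round the work are solid. World frame = base frame: x ahead of the robot, y to its left, z up, the work surface at z = 0. Lengths are in m, angles in rad, forces in N, time in s.
With the tool pointing down it reaches from about 0.35 to 0.85 m from the base axis. Payload 8.1 kg.
Tool frame: the origin (TCP) lies between the finger pads; the fingertips stand 14 mm ahead of it and the grasp point (between the pads) lies 5 mm behind it; z points along the fingers, y is the line along which they close (so a half turn about z gives the same grasp; the last joint's range is limited). The gripper opens to 93 mm and grips with 3 to 60 N. Pads are 15 mm wide; open, the fingers measure 128 mm over their backs; the gripper's body (75 mm by 188 mm) begins 65 mm behind the grasp point.
Start: joints at [1.223, 0.13, 1.488, -0, 1.523, -0.085], TCP at [0.156, 0.579, 0.233] pointing down, gripper open.
Joint ranges: [-2.96, 2.96], [-0.89, 2.26], [0.02, 2.5], [-1.34, 4.48], [0, 2.73], [-2.66, 2.66]. Speed limits (rad/s): [2.39, 2.39, 2.79, 3.14, 3.14, 3.14].

### API

Orientations are given as a rotation vector (axis times angle).
In Python, from plant import robot gives the robot as it stands.
- The arm moves only by the tool arm_command, never from a script. Its argument "targets" is a list of rows, each an object of numbers: "x", "y", "z": the shift along the world's x, y, z in units of 500 mm (1.0 is 500 mm); "rx", "ry", "rz": the turn, a rotation vector about the world's x, y, z in units of 2 rad (1.0 is 2 rad); "claw": the closure in counts, from 0 (fully open) to 255 (shut). In form: [{"x": .., "y": .., "z": .., "rx": .., "ry": .., "rz": .., "claw": ..}, ...]. A call has 1 to 10 rows; each row is the pose to reach, as a shift and turn from the pose commanded when the call began; what a row does not reach only later rows make up. A row lasts 1/12 s, in which the tool goes at most 41.7 mm and 7.16 degrees, less where a joint would pass 70% of its speed; a pose out of reach is approached as far as the arm can. A call with a number of a shift or a turn outside -1 to 1 is refused whole. A call with a gripper value outside its range is refused whole. The fingers move at their own pace and stop on an object; "squeeze" is the grip in N (left out, the last holds). Time passes only in rows, so rows that repeat a pose let the fingers close. It gives the time, the measured TCP pose, the force, the opening and the grip force at its end, in the units of the state.
- robot.read_state(): the state, without advancing time (a new reading comes with each control period).
- robot.read_camera(name): name is "side" or "top" or "wrist"; returns (picture, depth): 420x560x3 uint8, red, green, blue; 420x560 float32, m along the optical axis (not along the pixel's ray), 0 where there is no reading.
- robot.get_calibration(name): a dict with "intrinsics" (3x3 intrinsics, pixels), "dist" ([k1, k2, p1, p2, k3] as OpenCV has them; the pictures are not rectified), "origin" and "orientation" of the camera in the world. Camera axes: x right, y up, looking along -z (the intrinsics and any distortion apply to the point x, -y, -z); pixel columns grow to the right and rows downward; lengths in m; the calibration is good to about 2 mm. A picture is of the moment at which its call begins: read the wrist's pose just before it. get_calibration takes no time and is no camera call; for the wrist camera it gives the pose at the moment of the call.
- robot.close_job(): hands the job in; it is judged then, once.
The state is a dict: "t": time; "q": joint angles; "dq": joint speeds; "joint_torque": joint torques, N m; "tool_pos": TCP position; "orientation": TCP orientation; "force": force on the tool from outside, world axes, zero at the start; "wrist_torque": the same for the moment, N m; "opening": finger opening in m; "gripper_force": force on a finger pad.
Only numpy, scipy, OpenCV 4.12 (cv2) and the standard library are available. Lean on these libraries where they do the work, as an engineer would, in place of code of your own. Each camera call takes 0.05 s, during which the arm holds its last target. There are 200 camera calls.

## Working session

There is one attempt and no reset: what is moved stays moved. The work goes in short steps, Python scripts to look and compute and a tool call to move; the robot and the scene stay as the last step left them, time stands still between calls to the robot, and variables do not carry over. Pictures are saved under pics/ and viewed, at most 10 in all, crops included, and the job is handed in when it is done.

Besides the shell and the picture viewer there is one more tool, called after "Emit:" in YAML: its name, and indented under it one key for each argument. arm_command: Moves the arm, as the interface text tells. Shifts and turns lie within -1 to 1; 1 stands for 500 mm of shift or 2 rad of turn. Its arguments: {"type":"object","properties":{"targets":{"type":"array","items":{"type":"object","properties":{"x":{"type":"number","minimum":-1,"maximum":1},"y":{"type":"number","minimum":-1,"maximum":1},"z":{"type":"number","minimum":-1,"maximum":1},"rx":{"type":"number","minimum":-1,"maximum":1},"ry":{"type":"number","minimum":-1,"maximum":1},"rz":{"type":"number","minimum":-1,"maximum":1},"claw":{"type":"number"}}}},"squeeze":{"type":"number"}},"required":["targets"]}

```bash
mkdir -p pics; ls
python3 - <<'E'
from plant import robot
import cv2,numpy as np
for n in ("top","side"):
    im,d=robot.read_camera(n); c=robot.get_calibration(n)
    cv2.imwrite(f"pics/{n}0.png",im[:,:,::-1]); np.savez(f"{n}0.npz",im=im,d=d)
    print(n,c)
print(robot.read_state())
E
```

```text
pics
top {'intrinsics': array([[408.91852891,   0.        , 278.85635548],
       [  0.        , 408.91852891, 199.27520529],
       [  0.        ,   0.        ,   1.        ]]), 'dist': array([-0.08646433,  0.        ,  0.        ,  0.        ,  0.        ]), 'origin': array([0.33170066, 0.03583105, 0.89090081]), 'orientation': array([ 0.16495928, -0.16420557, -1.60193802])}
side {'intrinsics': array([[453.93449352,   0.        , 275.05924651],
       [  0.        , 453.93449352, 212.00751889],
       [  0.        ,   0.        ,   1.        ]]), 'dist': array([0.04827989, 0.        , 0.        , 0.        , 0.        ]), 'origin': array([0.26838772, 0.72414162, 0.49138043]), 'orientation': array([ 0.21020587, -1.4349162 , -2.47548498])}
{'t': 0.1, 'q': array([ 1.22262239e+00,  1.31112275e-01,  1.48918500e+00, -3.85343389e-05,
        1.52302794e+00, -8.54271707e-02]), 'dq': array([-0.00033037, -0.00104188, -0.00125581, -0.00066259,  0.0003672 ,
        0.00012158]), 'joint_torque': array([ 1.66921618e-03, -5.61345291e+01, -4.93094122e+01,  7.69387675e-02,
        2.91632919e-02, -1.88870598e-05]), 'tool_pos': array([0.15567302, 0.57892357, 0.23166841]), 'orientation': array([-4.11488518e-01, -3.11418835e+00,  2.67052197e-03]), 'force': array([ 0.69241251,  0.03223831, -0.01447667]), 'wrist_torque': array([ 0.03622977, -0.01863269, -0.02046824]), 'gripper_force': 0.0, 'opening': 0.0929379127501697}
```

View pics/top0.png

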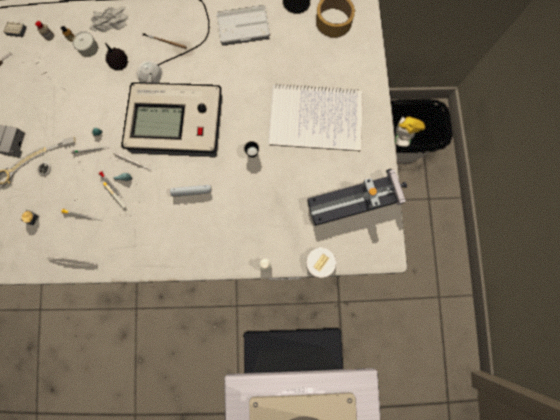

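View pics/side0.png

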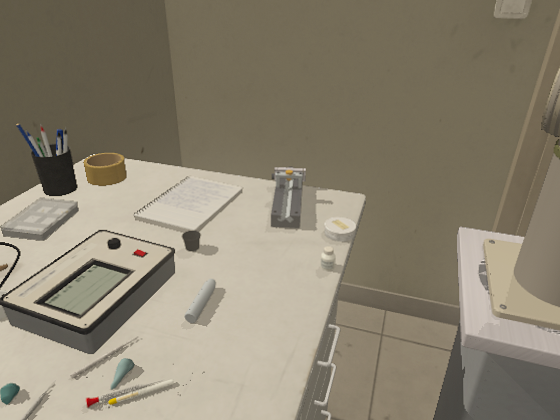

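The top view shows the pin at about (190,190), the block from (310,210) to (403,188) with the stop at its right end, the loupe at (252,150), the bottle at (265,263) and the tin at (321,262). The side view shows the pin at (201,300) and the block at (288,195).

```bash
cat > h.py <<'E'
import numpy as np,cv2
from scipy.spatial.transform import Rotation as R
from plant import robot
def rays(c,px):
    u=cv2.undistortPoints(np.float64(px).reshape(-1,1,2),c["intrinsics"],np.array(c["dist"])).reshape(-1,2)
    d=np.c_[u[:,0],-u[:,1],-np.ones(len(u))]
    return R.from_rotvec(c["orientation"]).apply(d)
def plane(c,px,z):
    d=rays(c,px); o=np.array(c["origin"]); return o+d*((z-o[2])/d[:,2])[:,None]
def depthpts(c,px,dep):
    px=np.int32(np.round(px)).reshape(-1,2); return np.array(c["origin"])+rays(c,px)*dep[px[:,1],px[:,0]][:,None]
def tri(c1,p1,c2,p2):
    a,b=rays(c1,p1)[0],rays(c2,p2)[0]; o1,o2=np.array(c1["origin"]),np.array(c2["origin"])
    s=np.linalg.lstsq(np.c_[a,-b],o2-o1,rcond=None)[0]; A,B=o1+s[0]*a,o2+s[1]*b
    return (A+B)/2,np.linalg.norm(A-B)
E
python3 - <<'E'
from h import *
T=np.load("top0.npz");S=np.load("side0.npz")
def crop(im,x,y,w,h,k): return cv2.resize(im[y:y+h,x:x+w],None,fx=k,fy=k,interpolation=cv2.INTER_CUBIC)
a=crop(T['im'],160,165,66,50,6);b=crop(S['im'],172,268,66,50,6)
c=crop(T['im'],300,165,112,66,3.5357);d=crop(S['im'],250,160,66,75,4)
c=c[:300,:396];d=cv2.copyMakeBorder(d,0,0,0,132,0)[:c.shape[0]]
d=cv2.resize(d,(396,c.shape[0])) if d.shape[:2]!=c.shape[:2] else d
m=np.vstack([np.hstack([a,b]),np.hstack([c,d])]);print(m.shape)
cv2.imwrite("pics/crops.png",m[:,:,::-1])
ct,cs=robot.get_calibration("top"),robot.get_calibration("side")
print("plunger/others z0",plane(ct,[[252,150],[265,263],[321,262]],0.02).round(3))
print("pin ends",plane(ct,[[169,191],[212,189]],0.01).round(4))
print("pin depth",depthpts(ct,[[190,190]],T['d']).round(4),depthpts(cs,[[201,300]],S['d']).round(4))
print("block",plane(ct,[[310,210],[400,190]],0.03).round(4))
E
```

```text
(533, 792, 3)
plunger/others z0 [[ 0.631  0.089  0.02 ]
 [ 0.38   0.067  0.02 ]
 [ 0.377 -0.051  0.02 ]]
pin ends [[0.5462 0.2767 0.01  ]
 [0.547  0.1803 0.01  ]]
pin depth [[0.5441 0.2271 0.0207]] [[0.5399 0.2369 0.0176]]
block [[ 0.4879 -0.0329  0.03  ]
 [ 0.5245 -0.2314  0.03  ]]
```

View pics/crops.png

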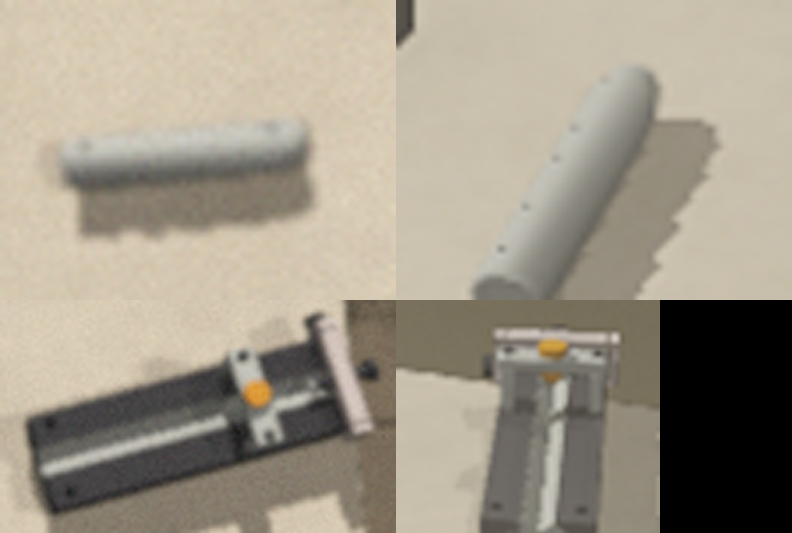

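The pin's plain face appears at the near (+y) end in the side crop, at (500,285), and the rounded taper at the far end, at (640,80). So the nose already points roughly towards -y, the same way as the stop. I'll go over the pin and check with the wrist camera.

Emit:
arm_command:
  targets:
    - {"x": 0.74,"y": -0.7,"rz": -0.655}
    - {"x": 0.74,"y": -0.7,"rz": -0.655}
    - {"x": 0.74,"y": -0.7,"rz": -0.655}
    - {"x": 0.74,"y": -0.7,"rz": -0.655}
    - {"x": 0.74,"y": -0.7,"rz": -0.655}
    - {"x": 0.74,"y": -0.7,"rz": -0.655}
    - {"x": 0.74,"y": -0.7,"rz": -0.655}
    - {"x": 0.74,"y": -0.7,"rz": -0.655}
    - {"x": 0.74,"y": -0.7,"rz": -0.655}
    - {"x": 0.74,"y": -0.7,"rz": -0.655}

```text
schema error: expected keys x, y, z, rx, ry, rz, claw
```

Emit:
arm_command:
  targets:
    - {"x": 0.2,"y": -0.2,"rz": -0.05}

```text
schema error: expected keys x, y, z, rx, ry, rz, claw
```

Emit:
arm_command:
  targets:
    - {"x": 0.74,"y": -0.7,"z": 0,"rx": 0,"ry": 0,"rz": -0.655,"claw": 0}
    - {"x": 0.74,"y": -0.7,"z": 0,"rx": 0,"ry": 0,"rz": -0.655,"claw": 0}
    - {"x": 0.74,"y": -0.7,"z": 0,"rx": 0,"ry": 0,"rz": -0.655,"claw": 0}
    - {"x": 0.74,"y": -0.7,"z": 0,"rx": 0,"ry": 0,"rz": -0.655,"claw": 0}
    - {"x": 0.74,"y": -0.7,"z": 0,"rx": 0,"ry": 0,"rz": -0.655,"claw": 0}
    - {"x": 0.74,"y": -0.7,"z": 0,"rx": 0,"ry": 0,"rz": -0.655,"claw": 0}
    - {"x": 0.74,"y": -0.7,"z": 0,"rx": 0,"ry": 0,"rz": -0.655,"claw": 0}
    - {"x": 0.74,"y": -0.7,"z": 0,"rx": 0,"ry": 0,"rz": -0.655,"claw": 0}
    - {"x": 0.74,"y": -0.7,"z": 0,"rx": 0,"ry": 0,"rz": -0.655,"claw": 0}
    - {"x": 0.74,"y": -0.7,"z": 0,"rx": 0,"ry": 0,"rz": -0.655,"claw": 0}

```text
t: 0.93
tool_pos: [0.4595, 0.2913, 0.2323]
orientation: [-2.163, -2.278, 0.001]
force: [0.0, 0.9, -0.8]
opening: 0.093
gripper_force: 0.0
```

Emit:
arm_command:
  targets:
    - {"x": 0.13,"y": -0.1,"z": -0.04,"rx": 0,"ry": 0,"rz": -0.03,"claw": 0}
    - {"x": 0.13,"y": -0.1,"z": -0.04,"rx": 0,"ry": 0,"rz": -0.03,"claw": 0}
    - {"x": 0.13,"y": -0.1,"z": -0.04,"rx": 0,"ry": 0,"rz": -0.03,"claw": 0}
    - {"x": 0.13,"y": -0.1,"z": -0.04,"rx": 0,"ry": 0,"rz": -0.03,"claw": 0}

```text
t: 1.27
tool_pos: [0.5241, 0.241, 0.2109]
orientation: [-2.227, -2.214, 0.004]
force: [-1.0, 0.5, -0.5]
opening: 0.0929
gripper_force: 0.0
```

Run:
```python
from h import *
s=robot.read_state();c=robot.get_calibration("wrist")
im,d=robot.read_camera("wrist")
print(s['tool_pos'],s['orientation'],s['q'].round(2));print(c)
np.savez("w1.npz",im=im,d=d,**c);cv2.imwrite("pics/w1.png",im[:,:,::-1])
```

```text
[0.52409641 0.24096464 0.21085073] [-2.22684029 -2.21423726  0.00438896] [ 0.34  0.08  1.58 -0.    1.48  0.35]
{'intrinsics': array([[360.90009875,   0.        , 279.36092443],
       [  0.        , 360.90009875, 205.49414444],
       [  0.        ,   0.        ,   1.        ]]), 'dist': array([-0.01629152,  0.        ,  0.        ,  0.        ,  0.        ]), 'origin': array([0.52497367, 0.31129196, 0.36241147]), 'orientation': array([-0.25887851,  0.00427529, -0.00390029])}
```

View pics/w1.png

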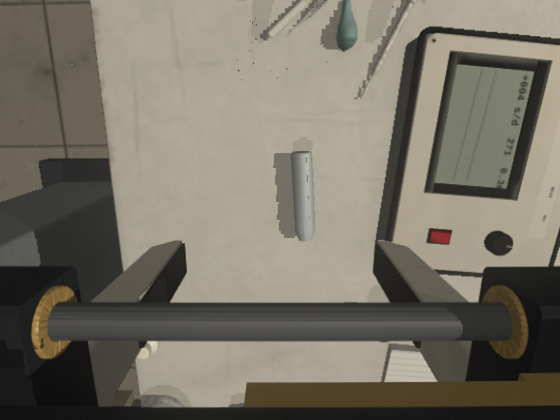

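The wrist view shows the pin from the plain end at (301,152) to the tapered nose at (305,240), pointing to -y. I'll measure the pin using the wrist depth, plus a top/side triangulation as a check.

```bash
cat >> h.py <<'E'
def grid(c,dep,x0,x1,y0,y1):
    g=np.stack(np.meshgrid(np.arange(x0,x1),np.arange(y0,y1)),-1).reshape(-1,2)
    return g,depthpts(c,g,dep)
def pinfit(c,im,dep,box,zmin=.006,zmax=.035):
    g,P=grid(c,dep,*box); ok=(dep[g[:,1],g[:,0]]>0)&(P[:,2]>zmin)&(P[:,2]<zmax); g,P=g[ok],P[ok]
    m=P[:,:2].mean(0); a=np.linalg.svd(P[:,:2]-m,full_matrices=False)[2][0]; a*=np.sign(-a[1])
    b=np.array([-a[1],a[0]]); s=(P[:,:2]-m)@a; w=(P[:,:2]-m)@b
    wid=[np.ptp(w[(s>q)&(s<q+.008)]).round(4) for q in np.arange(s.min(),s.max(),.008)]
    mid=m+a*(s.min()+s.max())/2+b*(w.min()+w.max())/2
    return mid,a,np.ptp(s),np.ptp(w),np.percentile(P[:,2],97),wid
E
python3 - <<'E'
from h import *
w=np.load("w1.npz");c={k:w[k] for k in("intrinsics","dist","origin","orientation")}
print("bench z",depthpts(c,[[340,190],[230,190],[250,110],[350,250]],w['d'])[:,2].round(4))
print("wrist",pinfit(c,w['im'],w['d'],(283,330,140,255)))
ct,cs=robot.get_calibration("top"),robot.get_calibration("side")
T=np.load("top0.npz");S=np.load("side0.npz")
print("bench top/side",depthpts(ct,[[190,215],[240,190]],T['d'])[:,2].round(4),depthpts(cs,[[240,330],[170,270]],S['d'])[:,2].round(4))
print("top",pinfit(ct,T['im'],T['d'],(160,222,178,205)))
print("side",pinfit(cs,S['im'],S['d'],(180,225,270,330)))
E
```

```text
bench z [ 0.0008 -0.0001 -0.0021 -0.0001]
wrist (array([0.54697778, 0.22692211]), array([ 0.06205516, -0.99807272]), np.float64(0.09063392670529928), np.float64(0.0200381614902129), np.float64(0.020066857671510233), [np.float64(0.0197), np.float64(0.0197), np.float64(0.019), np.float64(0.0199), np.float64(0.0192), np.float64(0.0191), np.float64(0.0195), np.float64(0.0195), np.float64(0.0185), np.float64(0.0199), np.float64(0.0195), np.float64(0.0131)])
bench top/side [-0.0014 -0.0004] [0.001  0.0198]
top (array([0.54485852, 0.22730359]), array([ 0.06485018, -0.99789501]), np.float64(0.09171364652575145), np.float64(0.019848548333197262), np.float64(0.021608388555637653), [np.float64(0.0179), np.float64(0.0175), np.float64(0.0185), np.float64(0.0194), np.float64(0.0167), np.float64(0.0184), np.float64(0.018), np.float64(0.0175), np.float64(0.019), np.float64(0.0188), np.float64(0.0183), np.float64(0.0117)])
side (array([0.54437783, 0.22747323]), array([ 0.04408901, -0.99902761]), np.float64(0.09220513696491513), np.float64(0.020110590483598485), np.float64(0.020843599694134164), [np.float64(0.0201), np.float64(0.0178), np.float64(0.0185), np.float64(0.0186), np.float64(0.0173), np.float64(0.0181), np.float64(0.0186), np.float64(0.0177), np.float64(0.0183), np.float64(0.019), np.float64(0.0141), np.float64(0.0097)])
```

Emit:
arm_command:
  targets:
    - {"x": 0.045,"y": -0.028,"z": -0.08,"rx": 0,"ry": 0,"rz": 0.034,"claw": 128}
    - {"x": 0.045,"y": -0.028,"z": -0.16,"rx": 0,"ry": 0,"rz": 0.034,"claw": 128}
    - {"x": 0.045,"y": -0.028,"z": -0.22,"rx": 0,"ry": 0,"rz": 0.034,"claw": 128}
    - {"x": 0.045,"y": -0.028,"z": -0.22,"rx": 0,"ry": 0,"rz": 0.034,"claw": 128}
    - {"x": 0.045,"y": -0.028,"z": -0.22,"rx": 0,"ry": 0,"rz": 0.034,"claw": 128}
    - {"x": 0.045,"y": -0.028,"z": -0.22,"rx": 0,"ry": 0,"rz": 0.034,"claw": 128}

```text
t: 1.82
tool_pos: [0.5465, 0.2305, 0.1052]
orientation: [2.145, 2.294, 0.004]
force: [-0.0, -0.3, 1.5]
opening: 0.0576
gripper_force: 0.0
```

Run:
```python
from h import *
c=robot.get_calibration("wrist")
im,d=robot.read_camera("wrist")
s=robot.read_state();r=R.from_rotvec(s['orientation'])
print(s['tool_pos'].round(4),r.as_matrix().round(4).tolist(),s['opening'])
np.savez("w2.npz",im=im,d=d,**c)
g,P=grid(c,d,150,400,20,300); ok=(P[:,2]>.006)&(P[:,2]<.03)&(abs(P[:,0]-.546)<.02)&(abs(P[:,1]-.227)<.06)
g=g[ok];print(g.min(0),g.max(0))
print(pinfit(c,im,d,(g[:,0].min()-2,g[:,0].max()+3,g[:,1].min()-2,g[:,1].max()+3),zmax=.03))
# block, from top view
for n in("top","side"):
    T=np.load(n+"0.npz");ct=robot.get_calibration(n);g,P=grid(ct,T['d'],240,420,120,240)
    k=(abs(P[:,2]-.03)<.004)&(P[:,1]<.0)&(P[:,1]>-.26)&(P[:,0]>.44)&(P[:,0]<.58)
    Q=np.float32(P[k][:,:2]*1000);print(n,len(Q),"z",np.median(P[k][:,2]),cv2.minAreaRect(Q))
    k=(P[:,2]>.038)&(P[:,2]<.09)&(P[:,1]<.0)&(P[:,1]>-.3)&(P[:,0]>.44)&(P[:,0]<.58)
    Q=P[k];print(" high",[(y,len(q),q.round(3).min(0),q.round(3).max(0)) for y in np.arange(-.26,-.1,.02) for q in [Q[(Q[:,1]>y)&(Q[:,1]<y+.02)]] if len(q)])
```

```text
[0.5474 0.2306 0.1062] [[-0.0673, 0.9977, 0.0044], [0.9977, 0.0673, 0.0016], [0.0013, 0.0045, -1.0]] 0.053475043820173984
[266 154] [294 279]
(array([0.54716915, 0.22695482]), array([ 0.06098487, -0.99813869]), np.float64(0.09068489049976855), np.float64(0.019692875032275743), np.float64(0.020074633473412734), [np.float64(0.0192), np.float64(0.0194), np.float64(0.0195), np.float64(0.019), np.float64(0.0191), np.float64(0.0193), np.float64(0.0194), np.float64(0.0196), np.float64(0.0197), np.float64(0.0191), np.float64(0.0191), np.float64(0.0141)])
top 1862 z 0.02972176776557306 ((514.3583984375, -135.2298126220703), (81.18714141845703, 209.31063842773438), 13.136510848999023)
 high [(np.float64(-0.26), 5, array([ 0.528, -0.242,  0.04 ]), array([ 0.539, -0.24 ,  0.043])), (np.float64(-0.24000000000000002), 126, array([ 0.493, -0.24 ,  0.038]), array([ 0.552, -0.22 ,  0.05 ])), (np.float64(-0.22000000000000003), 117, array([ 0.507, -0.22 ,  0.038]), array([ 0.566, -0.201,  0.049])), (np.float64(-0.18000000000000005), 136, array([ 0.485, -0.175,  0.04 ]), array([ 0.546, -0.16 ,  0.07 ])), (np.float64(-0.16000000000000006), 122, array([ 0.489, -0.16 ,  0.039]), array([ 0.546, -0.147,  0.072]))]
side 903 z 0.029592693577298324 ((508.656005859375, -126.544677734375), (78.64915466308594, 193.56825256347656), 13.650984764099121)
 high [(np.float64(-0.26), 2, array([ 0.53 , -0.244,  0.043]), array([ 0.537, -0.241,  0.044])), (np.float64(-0.24000000000000002), 71, array([ 0.492, -0.239,  0.038]), array([ 0.555, -0.22 ,  0.05 ])), (np.float64(-0.22000000000000003), 56, array([ 0.518, -0.22 ,  0.04 ]), array([ 0.563, -0.208,  0.05 ])), (np.float64(-0.18000000000000005), 92, array([ 0.484, -0.179,  0.04 ]), array([ 0.537, -0.16 ,  0.071])), (np.float64(-0.16000000000000006), 144, array([ 0.486, -0.16 ,  0.038]), array([ 0.543, -0.147,  0.07 ]))]
```

Emit:
arm_command:
  targets:
    - {"x": 0,"y": -0.007,"z": -0.07,"rx": 0,"ry": 0,"rz": 0,"claw": 128}
    - {"x": 0,"y": -0.007,"z": -0.12,"rx": 0,"ry": 0,"rz": 0,"claw": 128}
    - {"x": 0,"y": -0.007,"z": -0.15,"rx": 0,"ry": 0,"rz": 0,"claw": 128}
    - {"x": 0,"y": -0.007,"z": -0.165,"rx": 0,"ry": 0,"rz": 0,"claw": 128}
    - {"x": 0,"y": -0.007,"z": -0.165,"rx": 0,"ry": 0,"rz": 0,"claw": 128}
    - {"x": 0,"y": -0.007,"z": -0.165,"rx": 0,"ry": 0,"rz": 0,"claw": 128}
    - {"x": 0,"y": -0.007,"z": -0.165,"rx": 0,"ry": 0,"rz": 0,"claw": 128}
    - {"x": 0,"y": -0.007,"z": -0.165,"rx": 0,"ry": 0,"rz": 0,"claw": 128}

```text
t: 2.53
tool_pos: [0.5477, 0.2262, 0.0225]
orientation: [2.146, 2.292, 0.005]
force: [-0.5, -0.4, 0.7]
opening: 0.0461
gripper_force: 0.0
```

Emit:
arm_command:
  targets:
    - {"x": 0,"y": 0,"z": -0.004,"rx": 0,"ry": 0,"rz": 0,"claw": 128}
    - {"x": 0,"y": 0,"z": -0.004,"rx": 0,"ry": 0,"rz": 0,"claw": 200}
    - {"x": 0,"y": 0,"z": -0.004,"rx": 0,"ry": 0,"rz": 0,"claw": 255}
    - {"x": 0,"y": 0,"z": -0.004,"rx": 0,"ry": 0,"rz": 0,"claw": 255}
    - {"x": 0,"y": 0,"z": -0.004,"rx": 0,"ry": 0,"rz": 0,"claw": 255}
    - {"x": 0,"y": 0,"z": -0.004,"rx": 0,"ry": 0,"rz": 0,"claw": 255}
    - {"x": 0,"y": 0,"z": -0.004,"rx": 0,"ry": 0,"rz": 0,"claw": 255}
    - {"x": 0,"y": 0,"z": -0.004,"rx": 0,"ry": 0,"rz": 0,"claw": 255}
  squeeze: 20

```text
t: 3.2
tool_pos: [0.5461, 0.2256, 0.0182]
orientation: [2.147, 2.293, 0.0]
force: [0.4, 0.6, -0.1]
opening: 0.0194
gripper_force: 20.0
```

Run:
```python
from h import *
for i in range(4):
    robot.read_camera("top");s=robot.read_state();print(s['t'],s['tool_pos'].round(4),s['force'].round(1),s['opening'])
```

```text
3.25 [0.5461 0.2256 0.0181] [ 0.3 -0.4  0.4] 0.019269859722478227
3.3 [0.5461 0.2256 0.0181] [ 1.3 -0.4  0.6] 0.019527066611328178
3.35 [0.5461 0.2256 0.0181] [1.  0.2 0.6] 0.019421930434677995
3.4 [0.5461 0.2256 0.0181] [ 1.  -0.2  0.6] 0.019450151301155422
```

Emit:
arm_command:
  targets:
    - {"x": 0,"y": 0.002,"z": 0,"rx": 0,"ry": 0,"rz": 0,"claw": 160}
    - {"x": 0,"y": 0.002,"z": 0,"rx": 0,"ry": 0,"rz": 0,"claw": 160}
    - {"x": 0,"y": 0.002,"z": 0.005,"rx": 0,"ry": 0,"rz": 0,"claw": 160}
    - {"x": 0,"y": 0.002,"z": 0.005,"rx": 0,"ry": 0,"rz": 0,"claw": 160}
    - {"x": 0,"y": 0.002,"z": 0.005,"rx": 0,"ry": 0,"rz": 0,"claw": 160}
    - {"x": 0,"y": 0.002,"z": 0.005,"rx": 0,"ry": 0,"rz": 0,"claw": 255}
    - {"x": 0,"y": 0.002,"z": 0.005,"rx": 0,"ry": 0,"rz": 0,"claw": 255}
    - {"x": 0,"y": 0.002,"z": 0.005,"rx": 0,"ry": 0,"rz": 0,"claw": 255}
    - {"x": 0,"y": 0.002,"z": 0.005,"rx": 0,"ry": 0,"rz": 0,"claw": 255}
    - {"x": 0,"y": 0.002,"z": 0.005,"rx": 0,"ry": 0,"rz": 0,"claw": 255}
  squeeze: 25

```text
t: 4.23
tool_pos: [0.546, 0.2266, 0.0206]
orientation: [-2.147, -2.294, 0.0]
force: [0.8, -0.1, 0.3]
opening: 0.0194
gripper_force: 25.0
```

Emit:
arm_command:
  targets:
    - {"x": 0,"y": 0,"z": 0.08,"rx": 0,"ry": 0,"rz": 0,"claw": 255}
    - {"x": 0,"y": -0.02,"z": 0.16,"rx": 0,"ry": 0,"rz": 0,"claw": 255}
    - {"x": 0,"y": -0.07,"z": 0.22,"rx": 0,"ry": 0,"rz": 0.02,"claw": 255}
    - {"x": -0.01,"y": -0.13,"z": 0.27,"rx": 0,"ry": 0,"rz": 0.04,"claw": 255}
    - {"x": -0.02,"y": -0.2,"z": 0.31,"rx": 0,"ry": 0,"rz": 0.06,"claw": 255}
    - {"x": -0.03,"y": -0.27,"z": 0.35,"rx": 0,"ry": 0,"rz": 0.07,"claw": 255}
    - {"x": -0.04,"y": -0.34,"z": 0.38,"rx": 0,"ry": 0,"rz": 0.07,"claw": 255}
    - {"x": -0.05,"y": -0.41,"z": 0.41,"rx": 0,"ry": 0,"rz": 0.07,"claw": 255}
    - {"x": -0.06,"y": -0.48,"z": 0.43,"rx": 0,"ry": 0,"rz": 0.07,"claw": 255}
    - {"x": -0.07,"y": -0.55,"z": 0.45,"rx": 0,"ry": 0,"rz": 0.07,"claw": 255}

```text
t: 5.07
tool_pos: [0.5104, -0.05, 0.2463]
orientation: [1.981, 2.438, 0.0]
force: [0.1, -0.0, -2.5]
opening: 0.0193
gripper_force: 25.0
```

Emit:
arm_command:
  targets:
    - {"x": 0,"y": -0.07,"z": 0,"rx": 0,"ry": 0,"rz": 0,"claw": 255}
    - {"x": 0,"y": -0.14,"z": 0,"rx": 0,"ry": 0,"rz": 0,"claw": 255}
    - {"x": 0,"y": -0.2,"z": 0,"rx": 0,"ry": 0,"rz": 0,"claw": 255}
    - {"x": 0,"y": -0.23,"z": 0,"rx": 0,"ry": 0,"rz": 0,"claw": 255}
    - {"x": 0,"y": -0.24,"z": 0,"rx": 0,"ry": 0,"rz": 0,"claw": 255}
    - {"x": 0,"y": -0.24,"z": 0,"rx": 0,"ry": 0,"rz": 0,"claw": 255}
    - {"x": 0,"y": -0.24,"z": 0,"rx": 0,"ry": 0,"rz": 0,"claw": 255}
    - {"x": 0,"y": -0.24,"z": 0,"rx": 0,"ry": 0,"rz": 0,"claw": 255}

```text
t: 5.73
tool_pos: [0.5111, -0.1672, 0.2454]
orientation: [-1.979, -2.439, -0.0]
force: [-1.2, 0.3, -1.2]
opening: 0.0196
gripper_force: 25.0
```

Run:
```python
from h import *
robot.read_camera("top")
s=robot.read_state();c=robot.get_calibration("wrist")
im,d=robot.read_camera("wrist")
print(s['tool_pos'].round(4),R.from_rotvec(s['orientation']).as_matrix().round(4).tolist(),s['opening'],s['force'].round(2),s['gripper_force'])
np.savez("w3.npz",im=im,d=d,**c);cv2.imwrite("pics/w3.png",im[:,:,::-1])
```

```text
[ 0.5111 -0.1671  0.2455] [[-0.206, 0.9785, -0.0002], [0.9785, 0.206, 0.0005], [0.0005, -0.0001, -1.0]] 0.019073442012523326 [ 0.75  0.07 -2.23] 24.99791532754898
```

View pics/w3.png

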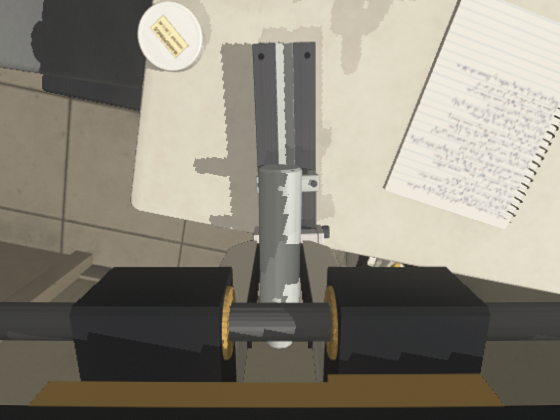

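The wrist view shows the held pin at (280,230) and the block from its loading end (row 43, columns 253–315) to the bridge at row 183 and the stop at row 233. The tin is at (170,35). Now I'll fit the block's axis and loading end.

```bash
cat > blk.py <<'E'
from h import *
def blockfit(c,dep,box,a,zr=(.025,.034)):
    g,P=grid(c,dep,*box); k=(dep[g[:,1],g[:,0]]>0)&(P[:,2]>zr[0])&(P[:,2]<zr[1]); P=P[k]
    for _ in range(4):
        a=a/np.linalg.norm(a); b=np.array([-a[1],a[0]]); s=P[:,:2]@a; w=P[:,:2]@b
        sl=np.arange(s.min()+.006,s.max()-.006,.005); L=[];H=[];X=[]
        for q in sl:
            ww=w[(s>=q)&(s<q+.005)]
            if len(ww)>15: X.append(q+.0025);L.append(ww.min());H.append(ww.max())
        X,L,H=map(np.array,(X,L,H)); ok=abs(H-L-np.median(H-L))<.003
        f=np.polyfit(X[ok],(L+H)[ok]/2,1); a=a+b*f[0]
    a/=np.linalg.norm(a);b=np.array([-a[1],a[0]]);s=P[:,:2]@a;w=P[:,:2]@b
    s0=np.percentile(s,.3);w0=np.median((L+H)[ok]/2)
    return a,a*s0+b*w0,np.median((H-L)[ok]),np.median(P[:,2]),ok.sum()
E
python3 - <<'E'
from blk import *
w=np.load("w3.npz");c={k:w[k] for k in("intrinsics","dist","origin","orientation")}
a,e,wid,z,n=blockfit(c,w['d'],(240,330,36,160),np.array([.2,-.98]))
print("wrist",a,e,wid,z,n,"center",e+.1*a, "ang",np.degrees(np.arctan2(a[0],-a[1])))
T=np.load("top0.npz");ct=robot.get_calibration("top")
print("top",blockfit(ct,T['d'],(300,368,175,235),np.array([.2,-.98]),(.025,.036)))
S=np.load("side0.npz");cs=robot.get_calibration("side")
print("side",blockfit(cs,S['d'],(262,312,186,232),np.array([.2,-.98]),(.025,.036)))
b=np.array([-a[1],a[0]])
# pin end pose relative to block, groove: bright strip + low depth
g,P=grid(c,w['d'],240,330,50,150); lw=(P[:,:2]-e)@b
for lo in np.arange(-.012,.012,.003):
    k=(lw>=lo)&(lw<lo+.003); print(round(lo,3),P[k,2].mean().round(4),end=" | ")
# bridge & stop tops
g,P=grid(c,w['d'],225,345,155,245); xb=(P[:,:2]-e)@a-.1; lw=(P[:,:2]-e)@b
k=(P[:,2]>.04)&(P[:,2]<.075)&(abs(lw)<.035)
h,ed=np.histogram(xb[k],np.arange(.0,.12,.004));print();print(dict(zip(ed.round(3),h)))
E
```

```text
wrist [ 0.23260846 -0.97257046] [ 0.48747534 -0.03698523] 0.059198640535811226 0.029400318702064054 20 center [ 0.51073619 -0.13424228] ang 13.450691304017427
top (array([ 0.23347 , -0.972364]), array([ 0.48545825, -0.03480902]), np.float64(0.05928448963028937), np.float64(0.02966528003670016), np.int64(23))
side (array([ 0.2297147 , -0.97325801]), array([ 0.48375015, -0.03401747]), np.float64(0.05762846081705747), np.float64(0.029456653065374483), np.int64(23))
-0.012 0.0296 | -0.009 0.029 | -0.006 0.0685 | -0.003 0.0232 | -0.0 0.023 | 0.003 0.026 | 0.006 0.0289 | 0.009 0.0295 | 
{np.float64(0.0): np.int64(0), np.float64(0.004): np.int64(0), np.float64(0.008): np.int64(0), np.float64(0.012): np.int64(0), np.float64(0.016): np.int64(0), np.float64(0.02): np.int64(101), np.float64(0.024): np.int64(91), np.float64(0.028): np.int64(83), np.float64(0.032): np.int64(80), np.float64(0.036): np.int64(16), np.float64(0.04): np.int64(0), np.float64(0.044): np.int64(0), np.float64(0.048): np.int64(0), np.float64(0.052): np.int64(0), np.float64(0.056): np.int64(0), np.float64(0.06): np.int64(0), np.float64(0.064): np.int64(0), np.float64(0.068): np.int64(0), np.float64(0.072): np.int64(0), np.float64(0.076): np.int64(0), np.float64(0.08): np.int64(4), np.float64(0.084): np.int64(126), np.float64(0.088): np.int64(83), np.float64(0.092): np.int64(34), np.float64(0.096): np.int64(0), np.float64(0.1): np.int64(0), np.float64(0.104): np.int64(0), np.float64(0.108): np.int64(0), np.float64(0.112): np.int64(0)}
```

Run:
```python
from blk import *
w=np.load("w3.npz");c={k:w[k] for k in("intrinsics","dist","origin","orientation")}
g,P=grid(c,w['d'],255,306,160,262);k=(P[:,2]>.215)&(P[:,2]<.262);P=P[k];g=g[k]
t=np.array([.5111,-.1671]);ax=np.array([.206,-.9785]);b=np.array([-ax[1],ax[0]])
s=(P[:,:2]-t)@ax;l=(P[:,:2]-t)@b
print("rear s",np.percentile(s,[0,.5,1]),"top z",np.percentile(P[:,2],[50,97,99.5]))
X=[];M=[]
for q in np.arange(s.min()+.002,s.min()+.03,.003):
    kk=(s>=q)&(s<q+.003); print(q.round(4),kk.sum(),l[kk].min().round(4),l[kk].max().round(4),P[kk,2].max().round(4))
```

```text
rear s [-0.04578391 -0.04568092 -0.0456504 ] top z [0.24281179 0.24524787 0.25056358]
-0.0438 302 -0.0099 0.0097 0.2458
-0.0408 286 -0.0093 0.0098 0.2455
-0.0378 287 -0.0093 0.0099 0.2462
-0.0348 283 -0.0094 0.01 0.2457
-0.0318 278 -0.0095 0.01 0.2458
-0.0288 280 -0.0095 0.01 0.2456
-0.0258 266 -0.0096 0.01 0.246
-0.0228 276 -0.0096 0.0096 0.2466
-0.0198 258 -0.0096 0.0096 0.2457
-0.0168 261 -0.0097 0.0097 0.2456
```

Emit:
arm_command:
  targets:
    - {"x": -0.01,"y": 0.07,"z": 0,"rx": 0,"ry": 0,"rz": 0.0136,"claw": 255}
    - {"x": -0.019,"y": 0.13,"z": -0.03,"rx": 0,"ry": 0,"rz": 0.0136,"claw": 255}
    - {"x": -0.019,"y": 0.144,"z": -0.09,"rx": 0,"ry": 0,"rz": 0.0136,"claw": 255}
    - {"x": -0.019,"y": 0.144,"z": -0.16,"rx": 0,"ry": 0,"rz": 0.0136,"claw": 255}
    - {"x": -0.019,"y": 0.144,"z": -0.23,"rx": 0,"ry": 0,"rz": 0.0136,"claw": 255}
    - {"x": -0.019,"y": 0.144,"z": -0.29,"rx": 0,"ry": 0,"rz": 0.0136,"claw": 255}
    - {"x": -0.019,"y": 0.144,"z": -0.32,"rx": 0,"ry": 0,"rz": 0.0136,"claw": 255}
    - {"x": -0.019,"y": 0.144,"z": -0.341,"rx": 0,"ry": 0,"rz": 0.0136,"claw": 255}
    - {"x": -0.019,"y": 0.144,"z": -0.341,"rx": 0,"ry": 0,"rz": 0.0136,"claw": 255}
    - {"x": -0.019,"y": 0.144,"z": -0.341,"rx": 0,"ry": 0,"rz": 0.0136,"claw": 255}

```text
t: 6.67
tool_pos: [0.5018, -0.0961, 0.0756]
orientation: [1.947, 2.465, 0.0]
force: [-0.0, 0.5, -1.1]
opening: 0.0193
gripper_force: 25.0
```

Emit:
arm_command:
  targets:
    - {"x": 0,"y": 0,"z": 0,"rx": 0,"ry": 0,"rz": 0,"claw": 255}
    - {"x": 0,"y": 0,"z": 0,"rx": 0,"ry": 0,"rz": 0,"claw": 255}
    - {"x": 0,"y": 0,"z": 0,"rx": 0,"ry": 0,"rz": 0,"claw": 255}

```text
t: 6.92
tool_pos: [0.5028, -0.0968, 0.0768]
orientation: [1.946, 2.463, 0.002]
force: [0.9, -0.9, -2.7]
opening: 0.0196
gripper_force: 25.0
```

Run:
```python
from blk import *
robot.read_camera("top")
s=robot.read_state();c=robot.get_calibration("wrist")
im,d=robot.read_camera("wrist")
M=R.from_rotvec(s['orientation']).as_matrix()
print(s['tool_pos'].round(4),M.round(4).tolist(),s['force'].round(2))
np.savez("w4.npz",im=im,d=d,**c);cv2.imwrite("pics/w4.png",im[:,:,::-1])
# block strip visible near loading end
g,P=grid(c,d,180,400,20,262);t=s['tool_pos'][:2];a=-M[:2,0];b=np.array([-a[1],a[0]])
print(a)
l=(P[:,:2]-t)@b;q=(P[:,:2]-t)@a;z=P[:,2]
k=(abs(l)<.013)&(z>.058)&(z<.08)&(q<-.012);print("pin",k.sum(),q[k].min(),[(l[k&(abs(q-u)<.002)].min().round(4),l[k&(abs(q-u)<.002)].max().round(4)) for u in(-.04,-.03,-.02)],np.percentile(z[k],97))
k=(abs(z-.0295)<.003)&(abs(l)<.04)&(q<-.02);print("block",k.sum(),q[k].min(),[(u,l[kk].min().round(4),l[kk].max().round(4)) for u in(-.055,-.05,-.04,-.03) for kk in [k&(abs(q-u)<.003)] if kk.sum()>5])
```

```text
[ 0.5025 -0.0967  0.0765] [[-0.231, 0.973, 0.0022], [0.973, 0.231, -0.0006], [-0.0011, 0.002, -1.0]] [ 0.4  -0.67 -1.12]
[ 0.23097687 -0.97295859]
pin 3292 -0.045871576431644454 [(np.float64(-0.01), np.float64(0.0098)), (np.float64(-0.0095), np.float64(0.01)), (np.float64(-0.0096), np.float64(0.0096))] 0.0759054810523098
block 5945 -0.06254161733459308 [(-0.055, np.float64(-0.0303), np.float64(0.0293)), (-0.05, np.float64(-0.0305), np.float64(0.0295)), (-0.04, np.float64(-0.0303), np.float64(0.0294)), (-0.03, np.float64(-0.0307), np.float64(0.0292))]
```

View pics/w4.png

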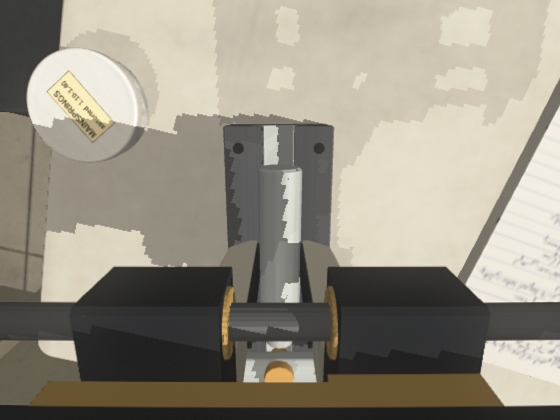

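The pin (columns 260–301) sits centred over the groove in the wrist view, with the plain end at row 168 and the block's end at row 125. The correction is 0.5 mm in x. I'll descend now.

Emit:
arm_command:
  targets:
    - {"x": -0.001,"y": 0,"z": -0.02,"rx": 0,"ry": 0,"rz": 0.001,"claw": 255}
    - {"x": -0.001,"y": 0,"z": -0.035,"rx": 0,"ry": 0,"rz": 0.001,"claw": 255}
    - {"x": -0.001,"y": 0,"z": -0.045,"rx": 0,"ry": 0,"rz": 0.001,"claw": 255}
    - {"x": -0.001,"y": 0,"z": -0.05,"rx": 0,"ry": 0,"rz": 0.001,"claw": 255}
    - {"x": -0.001,"y": 0,"z": -0.053,"rx": 0,"ry": 0,"rz": 0.001,"claw": 255}
    - {"x": -0.001,"y": 0,"z": -0.056,"rx": 0,"ry": 0,"rz": 0.001,"claw": 255}
    - {"x": -0.001,"y": 0,"z": -0.056,"rx": 0,"ry": 0,"rz": 0.001,"claw": 255}
    - {"x": -0.001,"y": 0,"z": -0.056,"rx": 0,"ry": 0,"rz": 0.001,"claw": 255}
    - {"x": -0.001,"y": 0,"z": -0.056,"rx": 0,"ry": 0,"rz": 0.001,"claw": 255}
    - {"x": -0.001,"y": 0,"z": -0.056,"rx": 0,"ry": 0,"rz": 0.001,"claw": 255}

```text
t: 7.85
tool_pos: [0.5013, -0.0965, 0.0474]
orientation: [1.945, 2.466, 0.0]
force: [1.5, 0.6, -1.7]
opening: 0.019
gripper_force: 25.0
```

Emit:
arm_command:
  targets:
    - {"x": 0,"y": 0,"z": 0,"rx": 0,"ry": 0,"rz": 0,"claw": 255}
    - {"x": 0,"y": 0,"z": 0,"rx": 0,"ry": 0,"rz": 0,"claw": 255}
    - {"x": 0,"y": 0,"z": 0,"rx": 0,"ry": 0,"rz": 0,"claw": 255}

```text
t: 8.1
tool_pos: [0.5013, -0.0965, 0.0474]
orientation: [1.945, 2.466, 0.0]
force: [2.2, -0.1, -1.6]
opening: 0.0191
gripper_force: 25.0
```

Emit:
arm_command:
  targets:
    - {"x": 0,"y": 0,"z": -0.001,"rx": 0,"ry": 0,"rz": 0,"claw": 255}
    - {"x": 0,"y": 0,"z": -0.001,"rx": 0,"ry": 0,"rz": 0,"claw": 255}
    - {"x": 0,"y": 0,"z": -0.001,"rx": 0,"ry": 0,"rz": 0,"claw": 255}
    - {"x": 0,"y": 0,"z": -0.001,"rx": 0,"ry": 0,"rz": 0,"claw": 255}

```text
t: 8.43
tool_pos: [0.5015, -0.0965, 0.047]
orientation: [1.945, 2.466, 0.001]
force: [2.0, 1.9, 3.6]
opening: 0.0194
gripper_force: 25.0
```

Emit:
arm_command:
  targets:
    - {"x": 0,"y": 0,"z": -0.001,"rx": 0,"ry": 0,"rz": 0,"claw": 255}
    - {"x": 0,"y": 0,"z": -0.001,"rx": 0,"ry": 0,"rz": 0,"claw": 255}
    - {"x": 0,"y": 0,"z": -0.001,"rx": 0,"ry": 0,"rz": 0,"claw": 255}
    - {"x": 0,"y": 0,"z": -0.001,"rx": 0,"ry": 0,"rz": 0,"claw": 255}

```text
t: 8.77
tool_pos: [0.5018, -0.0965, 0.0468]
orientation: [1.945, 2.466, 0.001]
force: [2.7, 1.5, 6.1]
opening: 0.0191
gripper_force: 25.0
```

Emit:
arm_command:
  targets:
    - {"x": 0,"y": 0,"z": 0.001,"rx": 0,"ry": 0,"rz": 0,"claw": 200}
    - {"x": 0,"y": 0,"z": 0.001,"rx": 0,"ry": 0,"rz": 0,"claw": 170}
    - {"x": 0,"y": 0,"z": 0.001,"rx": 0,"ry": 0,"rz": 0,"claw": 150}
    - {"x": 0,"y": 0,"z": 0.001,"rx": 0,"ry": 0,"rz": 0,"claw": 150}
    - {"x": 0,"y": 0,"z": 0.03,"rx": 0,"ry": 0,"rz": 0,"claw": 150}
    - {"x": 0,"y": 0,"z": 0.09,"rx": 0,"ry": 0,"rz": 0,"claw": 150}
    - {"x": -0.01,"y": 0.05,"z": 0.12,"rx": 0,"ry": 0,"rz": 0,"claw": 150}
    - {"x": -0.03,"y": 0.124,"z": 0.12,"rx": 0,"ry": 0,"rz": 0,"claw": 255}
    - {"x": -0.03,"y": 0.124,"z": 0.12,"rx": 0,"ry": 0,"rz": 0,"claw": 255}
    - {"x": -0.03,"y": 0.124,"z": 0.12,"rx": 0,"ry": 0,"rz": 0,"claw": 255}
  squeeze: 10

```text
t: 9.6
tool_pos: [0.4852, -0.0331, 0.1057]
orientation: [-1.942, -2.469, 0.001]
force: [-0.6, -1.1, 0.2]
opening: 0.0228
gripper_force: 0.0
```

Emit:
arm_command:
  targets:
    - {"x": 0,"y": 0,"z": 0,"rx": 0,"ry": 0,"rz": 0,"claw": 255}
    - {"x": 0,"y": 0,"z": 0,"rx": 0,"ry": 0,"rz": 0,"claw": 255}
    - {"x": 0,"y": 0,"z": 0,"rx": 0,"ry": 0,"rz": 0,"claw": 255}
    - {"x": 0,"y": 0,"z": 0,"rx": 0,"ry": 0,"rz": 0,"claw": 255}

```text
t: 9.93
tool_pos: [0.4859, -0.0352, 0.1057]
orientation: [-1.946, -2.465, 0.001]
force: [-0.5, 0.2, -0.5]
opening: 0.001
gripper_force: 0.0
```

```bash
cat > chk.py <<'E'
from blk import *
import sys
E=np.array([.4872,-.0370]);A=np.array([.2326,-.9726]);B=np.array([.9726,.2326])
for n in("top","side"):
    im,d=robot.read_camera(n);c=robot.get_calibration(n)
    cv2.imwrite(f"pics/{n}{sys.argv[1]}.png",im[:,:,::-1]);np.savez(f"{n}{sys.argv[1]}.npz",im=im,d=d)
    off=np.array([.0018,-.0024]) if n=="top" else np.array([.0035,-.003])
    g,P=grid(c,d,250,420,130,240);P=P[d[g[:,1],g[:,0]]>0];x=(P[:,:2]+off-E)@A-.1;l=(P[:,:2]+off-E)@B
    k=(P[:,2]>.0385)&(P[:,2]<.052)&(abs(l)<.012)&(x<.02)&(x>-.11);Q=P[k]
    print(n,k.sum(),"rear",x[k].min() if k.any() else None,"front",x[k].max() if k.any() else None,"lat",l[k].mean(),"z97",np.percentile(Q[:,2],97))
s=robot.read_state();t=s['tool_pos'];M=R.from_rotvec(s['orientation']).as_matrix()
print(t.round(4),"blk x",(t[:2]-E)@A-.1,"lat",(t[:2]-E)@B,(-M[:2,0]).round(4),s['force'].round(2),s['opening'],s['t'])
E
python3 chk.py 5
```

```text
top 83 rear -0.018755332203823402 front 0.007104790324140936 lat -0.0009428743573927374 z97 0.046659366144550705
side 154 rear -0.08568265201874725 front 4.360327466366998e-05 lat -0.0006899452313849367 z97 0.04659121715740169
[ 0.486  -0.035   0.1059] blk x -0.10223090494121052 lat -0.0007412275877518128 [ 0.2321 -0.9727] [ 0.36 -1.18  0.5 ] 0.0007422928265588423 10.0333
```

Emit:
arm_command:
  targets:
    - {"x": 0.001,"y": 0,"z": -0.06,"rx": 0,"ry": 0,"rz": 0,"claw": 255}
    - {"x": 0.001,"y": 0,"z": -0.09,"rx": 0,"ry": 0,"rz": 0,"claw": 255}
    - {"x": 0.001,"y": 0,"z": -0.105,"rx": 0,"ry": 0,"rz": 0,"claw": 255}
    - {"x": 0.001,"y": 0,"z": -0.115,"rx": 0,"ry": 0,"rz": 0,"claw": 255}
    - {"x": 0.001,"y": 0,"z": -0.115,"rx": 0,"ry": 0,"rz": 0,"claw": 255}
    - {"x": 0.001,"y": 0,"z": -0.115,"rx": 0,"ry": 0,"rz": 0,"claw": 255}
    - {"x": 0.001,"y": 0,"z": -0.115,"rx": 0,"ry": 0,"rz": 0,"claw": 255}
    - {"x": 0.001,"y": 0,"z": -0.115,"rx": 0,"ry": 0,"rz": 0,"claw": 255}
    - {"x": 0.001,"y": 0,"z": -0.115,"rx": 0,"ry": 0,"rz": 0,"claw": 255}

```text
t: 10.78
tool_pos: [0.4873, -0.0345, 0.0496]
orientation: [1.945, 2.466, 0.001]
force: [0.7, -0.5, -0.5]
opening: 0.0008
gripper_force: 0.0
```

Emit:
arm_command:
  targets:
    - {"x": 0.003,"y": -0.01,"z": -0.002,"rx": 0,"ry": 0,"rz": 0,"claw": 255}
    - {"x": 0.005,"y": -0.02,"z": -0.003,"rx": 0,"ry": 0,"rz": 0,"claw": 255}
    - {"x": 0.005,"y": -0.02,"z": -0.003,"rx": 0,"ry": 0,"rz": 0,"claw": 255}
    - {"x": 0.005,"y": -0.02,"z": -0.003,"rx": 0,"ry": 0,"rz": 0,"claw": 255}
    - {"x": 0.005,"y": -0.02,"z": -0.003,"rx": 0,"ry": 0,"rz": 0,"claw": 255}

```text
t: 11.2
tool_pos: [0.489, -0.0447, 0.0471]
orientation: [-1.946, -2.466, 0.0]
force: [0.0, 0.1, 0.5]
opening: -0.0001
gripper_force: 0.0
```

Run:
```python
from blk import *
E=np.array([.4872,-.0370]);A=np.array([.2326,-.9726]);B=np.array([.9726,.2326])
for n,f in(("top","top0"),("side","side0"),("top","top5")):
    T=np.load(f+".npz");c=robot.get_calibration(n);d=T['d']
    off=np.array([.0018,-.0024]) if n=="top" else np.array([.0035,-.003])
    g,P=grid(c,d,250,420,130,240);k=d[g[:,1],g[:,0]]>0;P=P[k];x=(P[:,:2]+off-E)@A-.1;l=(P[:,:2]+off-E)@B
    print(f,[(int(u*1000),len(q),q.mean().round(3),q.max().round(3)) for u in np.arange(.016,.1,.003) for q in[P[(abs(l)<.004)&(x>=u)&(x<u+.003),2]] if len(q)])
robot.read_camera("top");s=robot.read_state();t=s['tool_pos'];print(t.round(4),"blk x",(t[:2]-E)@A-.1,"lat",(t[:2]-E)@B,s['force'].round(2))
```

```text
top0 [(16, 5, np.float64(0.024), np.float64(0.025)), (19, 5, np.float64(0.025), np.float64(0.027)), (22, 12, np.float64(0.053), np.float64(0.068)), (24, 11, np.float64(0.048), np.float64(0.068)), (27, 11, np.float64(0.044), np.float64(0.072)), (30, 5, np.float64(0.068), np.float64(0.069)), (33, 5, np.float64(0.067), np.float64(0.068)), (36, 4, np.float64(0.069), np.float64(0.07)), (48, 2, np.float64(0.023), np.float64(0.024)), (51, 6, np.float64(0.024), np.float64(0.027)), (54, 5, np.float64(0.025), np.float64(0.03)), (57, 3, np.float64(0.023), np.float64(0.024)), (60, 6, np.float64(0.024), np.float64(0.028)), (63, 5, np.float64(0.024), np.float64(0.026)), (66, 4, np.float64(0.025), np.float64(0.026)), (69, 12, np.float64(0.032), np.float64(0.041)), (72, 6, np.float64(0.031), np.float64(0.041)), (75, 5, np.float64(0.037), np.float64(0.041)), (78, 7, np.float64(0.036), np.float64(0.041)), (81, 4, np.float64(0.039), np.float64(0.04)), (84, 11, np.float64(0.039), np.float64(0.048)), (87, 5, np.float64(0.045), np.float64(0.046)), (90, 4, np.float64(0.046), np.float64(0.047)), (93, 5, np.
[... 1000 characters left out ...]
64(0.023), np.float64(0.023)), (75, 1, np.float64(0.024), np.float64(0.024)), (84, 1, np.float64(0.049), np.float64(0.049)), (87, 1, np.float64(0.049), np.float64(0.049)), (90, 1, np.float64(0.048), np.float64(0.048)), (93, 2, np.float64(0.048), np.float64(0.05)), (96, 1, np.float64(0.048), np.float64(0.048))]
top5 [(16, 4, np.float64(0.023), np.float64(0.023)), (19, 7, np.float64(0.025), np.float64(0.028)), (22, 13, np.float64(0.055), np.float64(0.069)), (24, 6, np.float64(0.046), np.float64(0.069)), (27, 4, np.float64(0.023), np.float64(0.025)), (30, 1, np.float64(0.022), np.float64(0.022))]
[ 0.4889 -0.0445  0.047 ] blk x -0.09227472836156779 lat -5.476521546856482e-05 [-0.46 -0.41  0.38]
```

The rod tip stands at about block x = 70 mm. Now I'll push in stages.

Emit:
arm_command:
  targets:
    - {"x": 0.0009,"y": -0.0039,"z": 0,"rx": 0,"ry": 0,"rz": 0,"claw": 255}
    - {"x": 0.0019,"y": -0.0078,"z": 0,"rx": 0,"ry": 0,"rz": 0,"claw": 255}
    - {"x": 0.0028,"y": -0.0117,"z": 0,"rx": 0,"ry": 0,"rz": 0,"claw": 255}
    - {"x": 0.0037,"y": -0.0156,"z": 0,"rx": 0,"ry": 0,"rz": 0,"claw": 255}
    - {"x": 0.0047,"y": -0.0195,"z": 0,"rx": 0,"ry": 0,"rz": 0,"claw": 255}
    - {"x": 0.0056,"y": -0.0233,"z": 0,"rx": 0,"ry": 0,"rz": 0,"claw": 255}
    - {"x": 0.0065,"y": -0.0272,"z": 0,"rx": 0,"ry": 0,"rz": 0,"claw": 255}
    - {"x": 0.0074,"y": -0.0311,"z": 0,"rx": 0,"ry": 0,"rz": 0,"claw": 255}
    - {"x": 0.0084,"y": -0.035,"z": 0,"rx": 0,"ry": 0,"rz": 0,"claw": 255}
    - {"x": 0.0093,"y": -0.0389,"z": 0,"rx": 0,"ry": 0,"rz": 0,"claw": 255}

```text
t: 12.08
tool_pos: [0.4937, -0.0641, 0.0471]
orientation: [-1.945, -2.467, 0.0]
force: [-1.4, 0.9, -0.5]
opening: 0.0006
gripper_force: 0.7
```

```bash
python3 chk.py 6
```

```text
top 40 rear 0.005349635625113397 front 0.019830452969823123 lat -0.0031316081508884256 z97 0.047142877831602606
side 68 rear -0.08082611587087891 front -0.07391403569343621 lat 8.321468808931978e-05 z97 0.05157400107310944
[ 0.4939 -0.0644  0.0472] blk x -0.07184578454441923 lat 0.00012851701641399327 [ 0.2328 -0.9725] [ 0.5   0.51 -0.61] 0.00037001917538657416 12.1833
```

Emit:
arm_command:
  targets:
    - {"x": 0.0009,"y": -0.0039,"z": 0,"rx": 0,"ry": 0,"rz": 0,"claw": 255}
    - {"x": 0.0019,"y": -0.0078,"z": 0,"rx": 0,"ry": 0,"rz": 0,"claw": 255}
    - {"x": 0.0028,"y": -0.0117,"z": 0,"rx": 0,"ry": 0,"rz": 0,"claw": 255}
    - {"x": 0.0037,"y": -0.0156,"z": 0,"rx": 0,"ry": 0,"rz": 0,"claw": 255}
    - {"x": 0.0047,"y": -0.0195,"z": 0,"rx": 0,"ry": 0,"rz": 0,"claw": 255}
    - {"x": 0.0056,"y": -0.0233,"z": 0,"rx": 0,"ry": 0,"rz": 0,"claw": 255}
    - {"x": 0.0065,"y": -0.0272,"z": 0,"rx": 0,"ry": 0,"rz": 0,"claw": 255}
    - {"x": 0.0074,"y": -0.0311,"z": 0,"rx": 0,"ry": 0,"rz": 0,"claw": 255}
    - {"x": 0.0084,"y": -0.035,"z": 0,"rx": 0,"ry": 0,"rz": 0,"claw": 255}
    - {"x": 0.0093,"y": -0.0389,"z": 0,"rx": 0,"ry": 0,"rz": 0,"claw": 255}

```text
t: 13.02
tool_pos: [0.4983, -0.0826, 0.0472]
orientation: [-1.944, -2.466, -0.002]
force: [-2.1, 6.9, 2.3]
opening: 0.0004
gripper_force: 3.3
```

```bash
python3 chk.py 7; python3 -c "
import cv2;import numpy as np
a=cv2.imread('pics/side7.png')[160:235,250:320];b=cv2.imread('pics/top7.png')[165:235,300:412]
cv2.imwrite('pics/c7.png',np.vstack([cv2.resize(a,(300,300)),cv2.resize(b,(300,188))]))"
```

```text
chk.py:10: RuntimeWarning: Mean of empty slice.
  print(n,k.sum(),"rear",x[k].min() if k.any() else None,"front",x[k].max() if k.any() else None,"lat",l[k].mean(),"z97",np.percentile(Q[:,2],97))
  ret = ret.dtype.type(ret / rcount)
Traceback (most recent call last):
  File "chk.py", line 10, in <module>
    print(n,k.sum(),"rear",x[k].min() if k.any() else None,"front",x[k].max() if k.any() else None,"lat",l[k].mean(),"z97",np.percentile(Q[:,2],97))
                                                                                                                           ~~~~~~~~~~~~~^^^^^^^^^^^
IndexError: index -1 is out of bounds for axis 0 with size 0
[ WARN:0@0.005] global loadsave.cpp:275 findDecoder imread_('pics/side7.png'): can't open/read file: check file path/integrity
Traceback (most recent call last):
TypeError: 'NoneType' object is not subscriptable
```

Emit:
arm_command:
  targets:
    - {"x": 0.0007,"y": -0.0029,"z": 0,"rx": 0,"ry": 0,"rz": 0,"claw": 255}
    - {"x": 0.0014,"y": -0.0058,"z": 0,"rx": 0,"ry": 0,"rz": 0,"claw": 255}
    - {"x": 0.0021,"y": -0.0088,"z": 0,"rx": 0,"ry": 0,"rz": 0,"claw": 255}
    - {"x": 0.0028,"y": -0.0117,"z": 0,"rx": 0,"ry": 0,"rz": 0,"claw": 255}
    - {"x": 0.0035,"y": -0.0146,"z": 0,"rx": 0,"ry": 0,"rz": 0,"claw": 255}
    - {"x": 0.0042,"y": -0.0175,"z": 0,"rx": 0,"ry": 0,"rz": 0,"claw": 255}
    - {"x": 0.0049,"y": -0.0204,"z": 0,"rx": 0,"ry": 0,"rz": 0,"claw": 255}

```text
t: 13.65
tool_pos: [0.5008, -0.0928, 0.0472]
orientation: [-1.945, -2.466, -0.001]
force: [-2.1, 6.8, 4.6]
opening: 0.0004
gripper_force: 3.4
```

```bash
cat > st.py <<'E'
from h import *
E=np.array([.4872,-.0370]);A=np.array([.2326,-.9726]);B=np.array([.9726,.2326])
f=[];
for i in range(4):
    robot.read_camera("side");s=robot.read_state();f.append(s['force'])
f=np.mean(f,0);t=s['tool_pos'];M=R.from_rotvec(s['orientation']).as_matrix()
print(t.round(4),"blk x mm",1e3*((t[:2]-E)@A-.1),"lat",1e3*(t[:2]-E)@B,"push",-f[:2]@A,"lat",f[:2]@B,"fz",f[2],"t",s['t'])
E
python3 st.py
python3 - <<'E'
from h import *
import cv2
b,d=robot.read_camera("top");a,_=robot.read_camera("side")
cv2.imwrite('pics/c7.png',np.vstack([cv2.resize(a[155:235,250:330],(440,400),interpolation=2),cv2.resize(b[175:225,355:410],(440,400),interpolation=2)])[:,:,::-1][:600])
c=robot.get_calibration("top");np.savez("top7.npz",im=b,d=d)
E=np.array([.4872,-.0370]);A=np.array([.2326,-.9726]);B=np.array([.9726,.2326])
g,P=grid(c,d,250,420,130,240);k=d[g[:,1],g[:,0]]>0;P=P[k];off=np.array([.0018,-.0024]);x=(P[:,:2]+off-E)@A-.1;l=(P[:,:2]+off-E)@B
print([(int(u*1000),len(q),q.max().round(3)) for u in np.arange(.036,.1,.003) for q in[P[(abs(l)<.006)&(x>=u)&(x<u+.003),2]] if len(q)])
E
```

```text
[ 0.5008 -0.0934  0.0472] blk x mm -42.0119542800327 lat 0.14668722164613243 push 4.198727045109665 lat 0.13072347052805344 fz 1.785066462347844 t 13.85
[(42, 1, np.float64(0.045)), (45, 2, np.float64(0.044)), (48, 4, np.float64(0.048)), (51, 5, np.float64(0.046)), (54, 4, np.float64(0.043)), (57, 7, np.float64(0.044)), (60, 1, np.float64(0.027)), (63, 2, np.float64(0.026)), (66, 8, np.float64(0.028)), (69, 12, np.float64(0.043)), (72, 9, np.float64(0.04)), (75, 8, np.float64(0.042)), (78, 8, np.float64(0.042)), (81, 6, np.float64(0.042)), (84, 8, np.float64(0.042)), (87, 13, np.float64(0.048)), (90, 3, np.float64(0.047)), (93, 2, np.float64(0.049)), (99, 1, np.float64(0.035))]
```

View pics/c7.png

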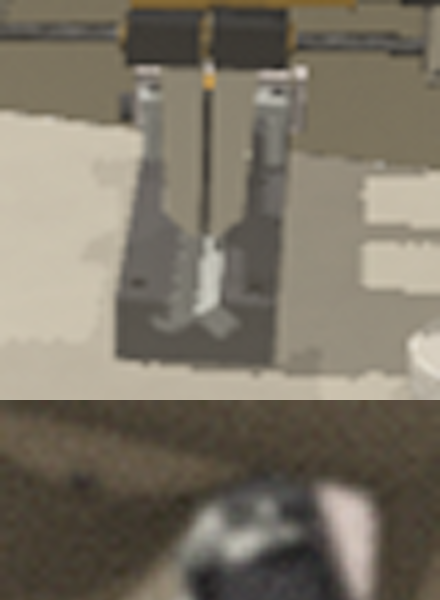

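The side crop shows the closed fingers pushing squarely along the groove, behind the bridge. In the top depth the nose is at about 58–59 mm and the rod tip at about 69–70 mm. I'll close most of the gap and then creep.

Emit:
arm_command:
  targets:
    - {"x": 0.0005,"y": -0.0019,"z": 0,"rx": 0,"ry": 0,"rz": 0,"claw": 255}
    - {"x": 0.0009,"y": -0.0039,"z": 0,"rx": 0,"ry": 0,"rz": 0,"claw": 255}
    - {"x": 0.0014,"y": -0.0058,"z": 0,"rx": 0,"ry": 0,"rz": 0,"claw": 255}
    - {"x": 0.0019,"y": -0.0078,"z": 0,"rx": 0,"ry": 0,"rz": 0,"claw": 255}
    - {"x": 0.0023,"y": -0.0097,"z": 0,"rx": 0,"ry": 0,"rz": 0,"claw": 255}
    - {"x": 0.0028,"y": -0.0117,"z": 0,"rx": 0,"ry": 0,"rz": 0,"claw": 255}

```text
t: 14.45
tool_pos: [0.5022, -0.0988, 0.0472]
orientation: [-1.945, -2.466, -0.001]
force: [-2.1, 7.6, 3.1]
opening: 0.0005
gripper_force: 3.5
```

Emit:
arm_command:
  targets:
    - {"x": 0.0002,"y": -0.001,"z": 0,"rx": 0,"ry": 0,"rz": 0,"claw": 255}
    - {"x": 0.0005,"y": -0.0019,"z": 0,"rx": 0,"ry": 0,"rz": 0,"claw": 255}

```text
t: 14.62
tool_pos: [0.5024, -0.0998, 0.0472]
orientation: [-1.945, -2.466, -0.001]
force: [-1.9, 6.6, 3.1]
opening: 0.0006
gripper_force: 3.5
```

```bash
python3 st.py
```

```text
[ 0.5024 -0.0999  0.0472] blk x mm -35.26331002336479 lat 0.15573144070179454 push 5.912874551141123 lat -0.3185278116003923 fz 2.6655263240808735 t 14.8167
```

Emit:
arm_command:
  targets:
    - {"x": 0.0002,"y": -0.0008,"z": 0,"rx": 0,"ry": 0,"rz": 0,"claw": 255}
    - {"x": 0.0004,"y": -0.0016,"z": 0,"rx": 0,"ry": 0,"rz": 0,"claw": 255}
    - {"x": 0.0005,"y": -0.0019,"z": 0,"rx": 0,"ry": 0,"rz": 0,"claw": 255}

```text
t: 15.07
tool_pos: [0.5026, -0.1007, 0.0472]
orientation: [-1.945, -2.466, -0.001]
force: [-1.7, 6.4, 3.2]
opening: 0.0003
gripper_force: 3.6
```

Emit:
arm_command:
  targets:
    - {"x": 0.0002,"y": -0.0008,"z": 0,"rx": 0,"ry": 0,"rz": 0,"claw": 255}
    - {"x": 0.0004,"y": -0.0016,"z": 0,"rx": 0,"ry": 0,"rz": 0,"claw": 255}
    - {"x": 0.0005,"y": -0.0019,"z": 0,"rx": 0,"ry": 0,"rz": 0,"claw": 255}

```text
t: 15.32
tool_pos: [0.5028, -0.1017, 0.0472]
orientation: [-1.945, -2.466, -0.001]
force: [-2.2, 6.7, 3.2]
opening: 0.0006
gripper_force: 3.5
```

Emit:
arm_command:
  targets:
    - {"x": 0.0002,"y": -0.0008,"z": 0,"rx": 0,"ry": 0,"rz": 0,"claw": 255}
    - {"x": 0.0004,"y": -0.0016,"z": 0,"rx": 0,"ry": 0,"rz": 0,"claw": 255}
    - {"x": 0.0005,"y": -0.0019,"z": 0,"rx": 0,"ry": 0,"rz": 0,"claw": 255}

```text
t: 15.57
tool_pos: [0.5031, -0.1026, 0.0471]
orientation: [-1.945, -2.466, -0.001]
force: [-2.1, 6.6, 3.1]
opening: 0.0006
gripper_force: 3.6
```

Emit:
arm_command:
  targets:
    - {"x": 0.0002,"y": -0.0008,"z": 0,"rx": 0,"ry": 0,"rz": 0,"claw": 255}
    - {"x": 0.0004,"y": -0.0016,"z": 0,"rx": 0,"ry": 0,"rz": 0,"claw": 255}
    - {"x": 0.0004,"y": -0.0016,"z": 0,"rx": 0,"ry": 0,"rz": 0,"claw": 255}

```text
t: 15.82
tool_pos: [0.5033, -0.1035, 0.0472]
orientation: [-1.945, -2.466, -0.001]
force: [-0.8, 6.5, 3.3]
opening: 0.0009
gripper_force: 3.2
```

Emit:
arm_command:
  targets:
    - {"x": 0.0002,"y": -0.0008,"z": 0,"rx": 0,"ry": 0,"rz": 0,"claw": 255}
    - {"x": 0.0004,"y": -0.0016,"z": 0,"rx": 0,"ry": 0,"rz": 0,"claw": 255}
    - {"x": 0.0004,"y": -0.0016,"z": 0,"rx": 0,"ry": 0,"rz": 0,"claw": 255}

```text
t: 16.07
tool_pos: [0.5035, -0.1043, 0.0472]
orientation: [-1.945, -2.466, -0.001]
force: [-2.4, 6.8, 3.7]
opening: 0.0006
gripper_force: 3.3
```

Emit:
arm_command:
  targets:
    - {"x": 0.0002,"y": -0.0008,"z": 0,"rx": 0,"ry": 0,"rz": 0,"claw": 255}
    - {"x": 0.0004,"y": -0.0016,"z": 0,"rx": 0,"ry": 0,"rz": 0,"claw": 255}
    - {"x": 0.0004,"y": -0.0016,"z": 0,"rx": 0,"ry": 0,"rz": 0,"claw": 255}

```text
t: 16.32
tool_pos: [0.5037, -0.1051, 0.0472]
orientation: [-1.945, -2.466, -0.001]
force: [-1.6, 6.7, 2.2]
opening: 0.0006
gripper_force: 3.3
```

```bash
cat > gap.py <<'E'
from h import *
E=np.array([.4872,-.0370]);A=np.array([.2326,-.9726]);B=np.array([.9726,.2326])
b,d=robot.read_camera("top");c=robot.get_calibration("top")
g,P=grid(c,d,250,420,130,240);k=d[g[:,1],g[:,0]]>0;P=P[k];off=np.array([.0018,-.0024]);x=(P[:,:2]+off-E)@A-.1;l=(P[:,:2]+off-E)@B
k=(abs(l)<.007)&(x>.055)&(x<.08);print(sorted([(round(1e3*u,1),round(1e3*z)) for u,z in zip(x[k],P[k,2])]))
E
python3 gap.py
```

```text
[(np.float64(60.2), 44), (np.float64(60.7), 44), (np.float64(62.7), 45), (np.float64(62.7), 47), (np.float64(65.6), 42), (np.float64(65.7), 44), (np.float64(66.3), 44), (np.float64(68.0), 41), (np.float64(68.6), 41), (np.float64(68.9), 42), (np.float64(69.8), 42), (np.float64(70.0), 44), (np.float64(70.5), 40), (np.float64(70.5), 42), (np.float64(71.2), 44), (np.float64(71.5), 41), (np.float64(73.0), 29), (np.float64(73.0), 41), (np.float64(73.7), 41), (np.float64(74.9), 39), (np.float64(75.6), 39), (np.float64(76.2), 41), (np.float64(76.4), 28), (np.float64(76.9), 37), (np.float64(77.0), 37), (np.float64(77.5), 31), (np.float64(77.8), 41), (np.float64(78.1), 38), (np.float64(78.3), 24), (np.float64(78.7), 26), (np.float64(79.0), 37), (np.float64(79.0), 39), (np.float64(79.6), 42), (np.float64(79.7), 39)]
```

Emit:
arm_command:
  targets:
    - {"x": 0.0001,"y": -0.0005,"z": 0,"rx": 0,"ry": 0,"rz": 0,"claw": 255}
    - {"x": 0.0002,"y": -0.001,"z": 0,"rx": 0,"ry": 0,"rz": 0,"claw": 255}
    - {"x": 0.0002,"y": -0.001,"z": 0,"rx": 0,"ry": 0,"rz": 0,"claw": 255}

```text
t: 16.62
tool_pos: [0.5037, -0.1052, 0.0471]
orientation: [-1.944, -2.466, -0.001]
force: [-2.0, 7.6, 4.8]
opening: 0.0004
gripper_force: 4.3
```

Emit:
arm_command:
  targets:
    - {"x": 0.0001,"y": -0.0004,"z": 0,"rx": 0,"ry": 0,"rz": 0,"claw": 255}
    - {"x": 0.0002,"y": -0.0008,"z": 0,"rx": 0,"ry": 0,"rz": 0,"claw": 255}
    - {"x": 0.0002,"y": -0.0008,"z": 0,"rx": 0,"ry": 0,"rz": 0,"claw": 255}

```text
t: 16.87
tool_pos: [0.5037, -0.1052, 0.0471]
orientation: [-1.944, -2.465, -0.002]
force: [-4.2, 10.1, 5.7]
opening: 0.0003
gripper_force: 5.2
```

Emit:
arm_command:
  targets:
    - {"x": 0.0001,"y": -0.0003,"z": 0,"rx": 0,"ry": 0,"rz": 0,"claw": 255}
    - {"x": 0.0001,"y": -0.0003,"z": 0,"rx": 0,"ry": 0,"rz": 0,"claw": 255}
    - {"x": 0.0001,"y": -0.0003,"z": 0,"rx": 0,"ry": 0,"rz": 0,"claw": 255}
    - {"x": 0.0001,"y": -0.0003,"z": 0,"rx": 0,"ry": 0,"rz": 0,"claw": 255}
    - {"x": 0.0001,"y": -0.0003,"z": 0,"rx": 0,"ry": 0,"rz": 0,"claw": 255}
    - {"x": 0.0001,"y": -0.0003,"z": 0,"rx": 0,"ry": 0,"rz": 0,"claw": 255}

```text
t: 17.37
tool_pos: [0.5037, -0.1053, 0.0471]
orientation: [-1.944, -2.465, -0.002]
force: [-3.0, 11.5, 5.5]
opening: 0.0007
gripper_force: 5.5
```

```bash
python3 st.py
```

```text
[ 0.5037 -0.1053  0.0471] blk x mm -29.75044792740604 lat 0.17212358756130242 push 10.694383216150488 lat -0.49492721439969084 fz 5.681213373538964 t 17.5667
```

The pin bears on the rod: the push rose from 7 N to about 11–12 N with no further travel, so about 4–5 N is on the rod. I'll back off along the groove and then lift.

Emit:
arm_command:
  targets:
    - {"x": -0.0005,"y": 0.002,"z": 0,"rx": 0,"ry": 0,"rz": 0,"claw": 255}
    - {"x": -0.002,"y": 0.008,"z": 0,"rx": 0,"ry": 0,"rz": 0,"claw": 255}
    - {"x": -0.006,"y": 0.025,"z": 0,"rx": 0,"ry": 0,"rz": 0,"claw": 255}
    - {"x": -0.012,"y": 0.05,"z": 0.02,"rx": 0,"ry": 0,"rz": 0,"claw": 255}
    - {"x": -0.012,"y": 0.05,"z": 0.09,"rx": 0,"ry": 0,"rz": 0,"claw": 255}
    - {"x": -0.012,"y": 0.05,"z": 0.17,"rx": 0,"ry": 0,"rz": 0,"claw": 255}
    - {"x": -0.012,"y": 0.05,"z": 0.25,"rx": 0,"ry": 0,"rz": 0,"claw": 255}
    - {"x": -0.012,"y": 0.05,"z": 0.33,"rx": 0,"ry": 0,"rz": 0,"claw": 255}
    - {"x": -0.012,"y": 0.05,"z": 0.4,"rx": 0,"ry": 0,"rz": 0,"claw": 255}
    - {"x": -0.012,"y": 0.05,"z": 0.4,"rx": 0,"ry": 0,"rz": 0,"claw": 255}

```text
t: 18.4
tool_pos: [0.5016, -0.0825, 0.2563]
orientation: [1.938, 2.457, 0.007]
force: [1.0, 0.1, -0.3]
opening: 0.0007
gripper_force: 0.0
```

Emit:
arm_command:
  targets:
    - {"x": 0,"y": -0.08,"z": 0,"rx": 0,"ry": 0,"rz": 0,"claw": 255}
    - {"x": 0.01,"y": -0.16,"z": 0,"rx": 0,"ry": 0,"rz": 0,"claw": 255}
    - {"x": 0.02,"y": -0.24,"z": 0,"rx": 0,"ry": 0,"rz": 0,"claw": 255}
    - {"x": 0.03,"y": -0.3,"z": 0,"rx": 0,"ry": 0,"rz": 0,"claw": 255}
    - {"x": 0.03,"y": -0.3,"z": 0,"rx": 0,"ry": 0,"rz": 0,"claw": 255}
    - {"x": 0.03,"y": -0.3,"z": 0,"rx": 0,"ry": 0,"rz": 0,"claw": 255}
    - {"x": 0.03,"y": -0.3,"z": 0,"rx": 0,"ry": 0,"rz": 0,"claw": 255}
    - {"x": 0.03,"y": -0.3,"z": 0,"rx": 0,"ry": 0,"rz": 0,"claw": 255}

```text
t: 19.07
tool_pos: [0.513, -0.2305, 0.247]
orientation: [-1.944, -2.467, -0.0]
force: [-0.1, -0.4, 0.3]
opening: 0.0006
gripper_force: 0.0
```

Run:
```python
from h import *
c=robot.get_calibration("wrist");im,d=robot.read_camera("wrist");s=robot.read_state()
print(s['tool_pos'].round(3),s['t'],s['force'].round(1))
cv2.imwrite("pics/w9.png",im[:,:,::-1])
E=np.array([.4872,-.0370]);A=np.array([.2326,-.9726]);B=np.array([.9726,.2326])
g,P=grid(c,d,200,380,10,265);x=(P[:,:2]-E)@A-.1;l=(P[:,:2]-E)@B
print([(round(u*1000),len(q),q.max().round(3)) for u in np.arange(-.04,.1,.004) for q in[P[(abs(l)<.003)&(x>=u)&(x<u+.004),2]] if len(q)])
```

```text
[ 0.513 -0.23   0.247] 19.1167 [-0.2  0.6  0.8]
[(-40, 25, np.float64(0.025)), (-36, 28, np.float64(0.026)), (-32, 26, np.float64(0.025)), (-28, 26, np.float64(0.025)), (-24, 10, np.float64(0.046)), (-20, 24, np.float64(0.047)), (-16, 29, np.float64(0.048)), (-12, 27, np.float64(0.047)), (-8, 27, np.float64(0.048)), (-4, 30, np.float64(0.048)), (0, 29, np.float64(0.046)), (4, 32, np.float64(0.046)), (8, 29, np.float64(0.046)), (12, 28, np.float64(0.047)), (16, 34, np.float64(0.047)), (20, 27, np.float64(0.069)), (24, 35, np.float64(0.068)), (28, 27, np.float64(0.069)), (32, 35, np.float64(0.069)), (36, 18, np.float64(0.069)), (40, 30, np.float64(0.047)), (44, 24, np.float64(0.047)), (48, 24, np.float64(0.046)), (52, 24, np.float64(0.047)), (56, 24, np.float64(0.047)), (60, 27, np.float64(0.046)), (64, 25, np.float64(0.045)), (68, 24, np.float64(0.045)), (72, 24, np.float64(0.042)), (76, 24, np.float64(0.041)), (80, 24, np.float64(0.042)), (84, 30, np.float64(0.047)), (88, 24, np.float64(0.047)), (92, 24, np.float64(0.047)), (96, 13, np.float64(0.04))]
```

View pics/w9.png

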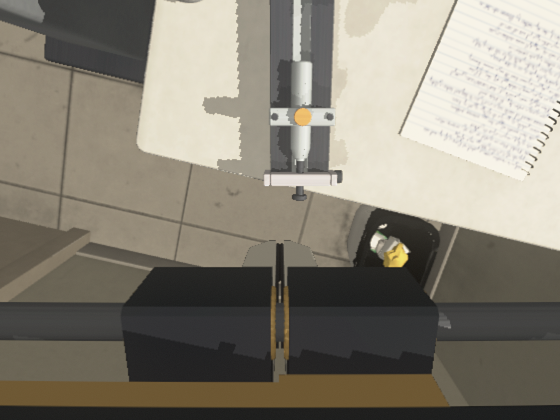

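The pin (rows 62–160) lies in the groove under the plunger cap at (303,117). Its nose is against the rod, with no gap in the depth profile, and the robot is clear. Handing in.

```bash
python3 -c "
from plant import robot
print(robot.close_job())"
```

```text
the job is handed in; nothing more can be done
None
```

The job is handed in at about 19 s: the pin lies in the V-groove under the plunger with its nose against the stop rod. It was pressed there for about 0.9 s at an estimated 4–5 N (10.7–11.9 N push less about 7 N friction), and the arm touched nothing else that I could see.

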